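Open the chilled display case

TASK

Two small glass display cases stand side by side on the deli counter. Gently swing open the door of the chilled one, the white case with the blue bar handle, to about a right angle so that it can be restocked, and let go of it. Leave the door of the dark warm case with the red handle shut.

Things in the scene. Friction and masses are not known exactly. Their poses are not given: they have to be found in the camera images.
- chill_door_handle (a point): Grip point on the white case's blue handle: an upright round bar 14 mm thick, its axis 45 mm off the door's face and 30 mm in from its free edge. The point is on the bar's axis, 250 mm above the counter: the bar ends 30 mm above it, 20 mm higher than the case, and is joined to the door 55 mm below it. Axes turn with the door: z up, -x out of its front, +y along it to the hinge.
- chill_door_hinge (a point): Point on that door's upright hinge axis, 250 mm above the counter, at its left edge as the robot sees it (+y side). Seen from above the handle is 175 mm along the door and 54 mm out in front of it. Door 205 x 18 mm, from 35 to 253 mm high. The case is fixed, 220 wide, 190 deep, 260 high, faces the robot within 12 degrees, and stands left or right of the warm one.
- chill_door (a joint): Opening angle of the white chilled case's door, rad: 0 shut, growing as the free edge swings towards the robot (clockwise from above), stop at 1.75. It may start ajar by up to 0.2. The door weighs about 0.9 kg and turns easily (friction about 0.12 N m, no spring or latch); it stays where it is left.
- warm_door (a joint): Opening angle, rad, of the door of the other case, dark with a red bar handle: 0 shut, as at the start. Same size as the white case but hinged on its right (-y) edge, so its handle is 70 mm left of its middle, standing out like the blue one. It too turns freely, without a latch.

How it is judged (in metres and radians):
At the end, for the whole second after the job is handed in: The chilled case's door stands open by at least 1.22 rad (70 degrees) and at rest; the warm case's door is shut (below 0.1 rad) (value of joint chill_door above 1.22 rad and velocity of joint chill_door between -0.05 and 0.05 rad/s and value of joint warm_door below 0.1 rad); the robot touches nothing.
It fails at once if the warm case's door is pulled open (more than 0.15 rad) (value of joint warm_door above 0.15 rad).
It fails at once if the chilled case's door is flung open (faster than 3 rad/s) (velocity of joint chill_door above 3 rad/s).
It also fails if it takes over 42 s, if anything falls off the work surface, if the arm or the gripper's body presses on something with over 40 N, if the wrist force passes 120 N, or if a joint passes its speed limit or range.

ROBOT

A 6-joint arm with a two-finger parallel gripper is mounted at the origin on the work surface. World frame = base frame: x ahead of the robot, y to its left, z up, the work surface at z = 0. Lengths are in mm, angles in rad, forces in N, time in s.
With the tool pointing down it reaches from about 375 to 975 mm from the base axis. Payload 3.8 kg.
Tool frame: the origin (TCP) lies midway between the tips of the shut fingers; the grasp point (between the pads) lies ctrl.grasp_offset behind it (ctrl.grasp_offset is the distance from the TCP to the grasp point, in mm); z points along the fingers, y is the direction in which the jaws open and shut (so a half turn about z gives the same grasp; the last joint's range is limited). The gripper opens to 85 mm and grips with 20 to 120 N. Pads are 22 mm wide; open, the fingers measure 114 mm over their backs; the gripper's body (76 mm by 85 mm) begins 54 mm behind the grasp point. The pads swing forward as they close: fully open they stand 13 mm farther back than shut.
Start: joints at [1.115, 0.264, 1.604, -0, 1.274, -0.037], TCP at [274.496, 616.66, 231.28] pointing down, gripper open.
Joint ranges: [-2.63, 2.63], [-0.94, 2.18], [0.31, 2.57], [-1.31, 4.45], [0, 2.66], [-2.55, 2.55]. Speed limits (rad/s): [2.57, 2.57, 3.14, 3.14, 3.14, 3.14].

INTERFACE

Orientations are given as a unit quaternion [x, y, z, w].
In Python, from cell import ctrl, let_go, grasp, solver, eyes gives the robot as it stands. Calls block until the motion is done:
- ctrl.move_ptp(position, orientation): joint-space move of the TCP to a pose.
- ctrl.line_to(position, frame=None, vel=150): straight line of the TCP; frame=None keeps the orientation; vel is the mean speed in mm/s.
- ctrl.movej(angles): joint-space move.
- let_go() and grasp(effort=None): open the fingers fully, or close them until they stop; effort is the grip in N (None keeps the last).
- ctrl.pause(seconds).
- solver.inverse_kinematics(position, orientation): joint angles nearest the present ones, or None.
- ctrl.get_obs(): the state.
- eyes.read_camera(name): name is "scene" or "top" or "wrist"; returns a dict with "img" (384x512x3 uint8, red, green, blue), "intrinsics" (3x3 intrinsics, pixels), "rvec" (rotation vector, rad) and "tvec" (3), from world to camera coordinates, as OpenCV has them. Camera axes: x right, y down, z forward; pixel columns grow to the right and rows downward; lengths in mm; the calibration is good to about 2 mm. The wrist camera is an equidistant fisheye: a pixel r from the principal point sees the ray r / f radians off the axis. A picture is of the moment at which its call begins. There is no depth.
A pose or a line that the arm cannot do raises ctrl.IKError and nothing moves.
- ctrl.sign_off(): hands the job in, once; it reports no verdict.
Trained networks look in a picture, given as the dict that the camera call returned (one of the last four; its "shot" number tells which), for a name from the list of things; names that differ only in an ending like _2 or _b are one class to them, and where a whole thing is asked for, a point or a joint stands for the part that bears it (a point fixed in the world has none). Each returns a list of dicts, best first, with "conf" (0 to 1); they miss things now and then, are a little off and sometimes report something else, mostly with a low value. They report only what shows in the picture. A call takes as long as a camera call.
- eyes.regions_of(label, picture): "region" (384x512 bool, what is visible of it) and "box" ([left, top, right, bottom] in pixels, round what is visible of it).
The state is a dict: "time_s": time; "joint_pos": joint angles; "qvel": joint speeds; "tau": joint torques, N m; "position": TCP position; "ee_rot": TCP orientation; "ft_force": force on the tool from outside, world axes, zero at the start; "ft_torque": the same for the moment, N m; "width": finger opening in mm.
Only numpy, scipy, OpenCV 4.12 (cv2) and the standard library are available. Lean on these libraries where they do the work, as an engineer would, in place of code of your own. Each camera call takes 0.05 s, during which the arm holds its last target.

## Working session

There is one attempt and no reset: what is moved stays moved. The work goes in short steps, each a Python script; the robot and the scene stay as the last script left them, time stands still between calls to the robot, and variables do not carry over. Pictures are saved under pics/ and viewed, and the job is handed in when it is done.

```bash
ls; mkdir -p pics
python3 - <<'E'
from cell import ctrl,eyes
import cv2,numpy as np
for n in ["scene","top","wrist"]:
    p=eyes.read_camera(n); cv2.imwrite(f"pics/{n}0.png",p["img"][...,::-1])
    print(n,np.round(p["intrinsics"],1).tolist(),np.round(p["rvec"],3),np.round(p["tvec"],1))
    for l in ["chill_door_handle","chill_door"]:
        print(l,[(round(d["conf"],2),d["box"]) for d in eyes.regions_of(l,p)])
o=ctrl.get_obs();print(o,ctrl.grasp_offset)
E
```

```text
pics
scene [[362.2, 0.0, 260.1], [0.0, 362.2, 198.0], [0.0, 0.0, 1.0]] [ 2.619  1.078 -0.168] [-448.5 -362.  1132.7]
chill_door_handle [(0.79, [290.7, 102.1, 377.8, 192.3])]
chill_door [(0.91, [288.6, 100.5, 375.8, 188.2])]
top [[388.6, 0.0, 252.9], [0.0, 388.6, 193.5], [0.0, 0.0, 1.0]] [ 2.15  -2.211  0.119] [   6.7  627.  1034.2]
chill_door_handle [(0.78, [96.4, 168.4, 203.7, 211.1])]
chill_door [(0.61, [96.6, 165.5, 206.1, 209.8])]
wrist [[297.3, 0.0, 251.0], [0.0, 297.3, 192.8], [0.0, 0.0, 1.0]] [-2.439 -1.585 -0.212] [-675.5  -35.9  379. ]
chill_door_handle []
chill_door []
{'time_s': 0.45, 'joint_pos': array([ 1.11512353e+00,  2.63922385e-01,  1.60410557e+00, -2.56482091e-05,
        1.27371045e+00, -3.69155652e-02]), 'qvel': array([ 0.00089487, -0.00301514, -0.00124876, -0.00051846, -0.00083885,
        0.00170629]), 'tau': array([ 1.56107404e-05, -5.14308393e+01, -3.67118561e+01,  1.23162818e-04,
        3.66830456e-03, -1.24178436e-05]), 'position': array([274.46307286, 616.61070197, 231.20751364]), 'ee_rot': array([ 2.07848451e-01,  9.78161038e-01, -7.36677682e-05, -5.87633971e-06]), 'ft_force': array([-0.26723996,  0.85839493, -0.20558974]), 'ft_torque': array([-0.03703169, -0.01768186, -0.0488409 ]), 'width': 85.38971146959145} 18.700000000000003
```

View pics/scene0.png

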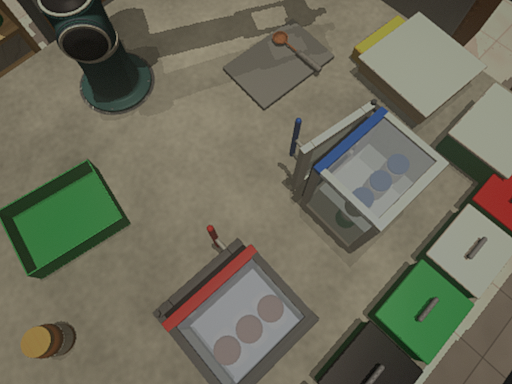

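View pics/top0.png

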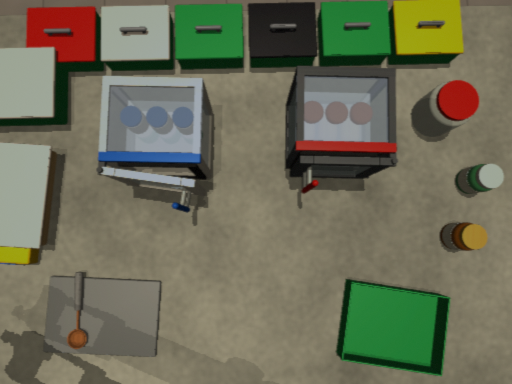

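View pics/wrist0.png

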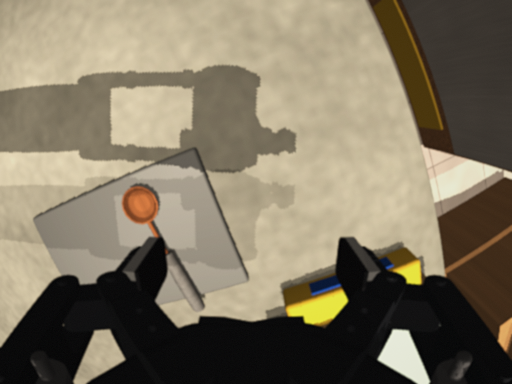

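The scene picture shows the white case at about (370,170), with its blue handle bar running from (297,120) to (294,155). In the top picture the case is at (155,120) and the handle end at about (181,206), so the door is slightly ajar. The dark warm case stands to its right at (340,120), handle at (311,183). I'll zoom in on both.

Run:
```python
import cv2,numpy as np
a=cv2.imread("pics/scene0.png")[90:210,270:400]; b=cv2.imread("pics/top0.png")[140:230,85:225]
cv2.imwrite("pics/za.png",cv2.resize(a,None,fx=5,fy=5,interpolation=cv2.INTER_NEAREST)[:600])
cv2.imwrite("pics/zb.png",cv2.resize(b,None,fx=5,fy=5,interpolation=cv2.INTER_NEAREST)[:600])
for n,(x0,y0,x1,y1) in {"scene":(285,110,306,165),"top":(165,195,200,220)}.items():
    im=cv2.imread(f"pics/{n}0.png").astype(int)[y0:y1,x0:x1]
    m=(im[...,0]-im[...,2]>40)
    v,u=np.nonzero(m)
    print(n,len(u))
    for r in np.unique(v): print(r+y0,(u[v==r]+x0).min(),(u[v==r]+x0).max())
```

```text
scene 21
118 297 299
119 296 300
120 296 300
121 296 300
122 297 299
top 33
203 173 177
204 172 178
205 172 178
206 172 178
207 173 177
208 175 176
```

View pics/za.png

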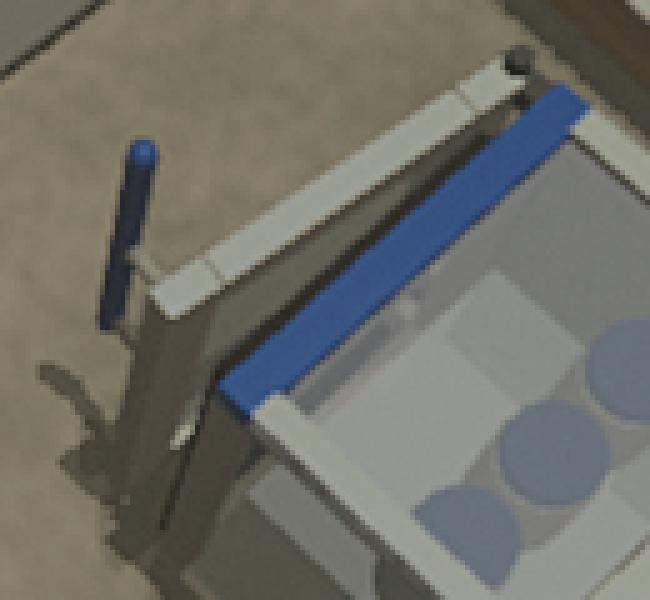

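View pics/zb.png

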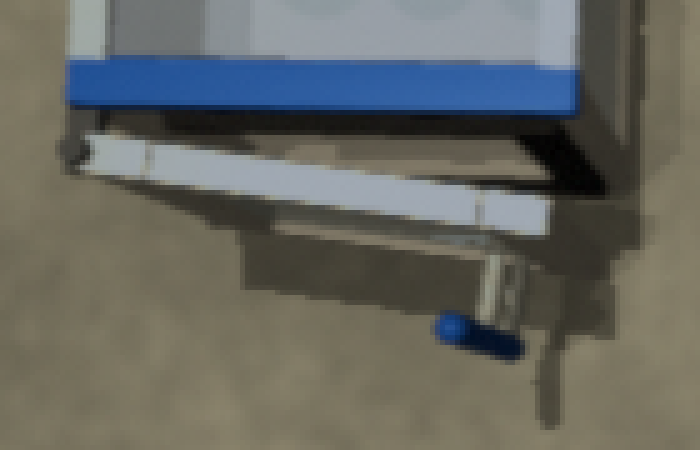

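The zooms give these points:

| Feature | Scene (px) | Top (px) |
|---|---|---|
| Bar's top cap | (298,120) | (175,205) |
| Hinge pin cap | (373.3,101.7) | (99.5,170.1) |
| Door's free-edge top front corner | (303.5,152.8) | – |

Next I triangulate the cap and the hinge pin.

```bash
cat > h.py <<'E'
import numpy as np,cv2
def tri(obs):
    # obs: list of (pic,(u,v)) pinhole
    P=[p["intrinsics"]@np.hstack([cv2.Rodrigues(np.array(p["rvec"]))[0],np.array(p["tvec"]).reshape(3,1)]) for p,_ in obs]
    X=cv2.triangulatePoints(P[0],P[1],np.array(obs[0][1],float).reshape(2,1),np.array(obs[1][1],float).reshape(2,1))[:,0]
    X=X[:3]/X[3]
    e=[np.round((q:=Pi@np.append(X,1))[:2]/q[2]-uv,1).tolist() for Pi,(_,uv) in zip(P,obs)]
    return X,e
E
python3 - <<'E'
from h import *
from cell import ctrl,eyes
s=eyes.read_camera("scene");t=eyes.read_camera("top")
for n,a,b in [("barTop",(298,120),(175.1,205.1)),("barBot",(290.8,154.7),(187.3,209.2)),("hingeTop",(373.3,101.7),(99.5,170.1)),
  ("caseFR blue front corner",(313.5,166.5),(200,162.3)),("caseFL",(381,107),(98.2,160.8))]:
    X,e=tri([(s,a),(t,b)]);print(n,np.round(X,1),e)
# rays at given z in both
def atz(p,uv,z):
    R=cv2.Rodrigues(np.array(p["rvec"]))[0];c=-R.T@np.array(p["tvec"]);d=R.T@np.linalg.inv(p["intrinsics"])@np.array([*uv,1.]);return np.round(c+d*(z-c[2])/d[2],1)
print(atz(s,(298,120),280),atz(t,(175.1,205.1),280))
print(atz(t,(311,182),280),"warm handle approx (top)")
print("door free corner",atz(t,(194.3,186.5),253),"cams",[np.round(-cv2.Rodrigues(np.array(p["rvec"]))[0].T@np.array(p["tvec"]),0) for p in (s,t)])
E
```

```text
barTop [584.7 156.8 279.9] [[-0.8, 0.1], [-0.6, -0.5]]
barBot [584.8 157.3 108.5] [[-0.4, 0.1], [-0.3, -0.2]]
hingeTop [666.  321.4 259.2] [[-0.9, 0.1], [-0.6, -0.6]]
caseFR blue front corner [676.9 106.4 262.6] [[-1.3, 0.2], [-0.8, -0.7]]
caseFL [686.6 325.3 256.3] [[-0.8, 0.1], [-0.5, -0.5]]
[585.8 158.3 280. ] [583.7 155.6 280. ]
[ 624.4 -129.2  280. ] warm handle approx (top)
door free corner [624.6 118.9 253. ] cams [array([ 811., -191.,  960.]), array([ 528.,    7., 1088.])]
```

The check distances hold: the bar top is at z 280 (expected 280), the hinge-to-handle distance is 183.6 mm (expected 183.1), and the door starts about 0.12 rad ajar. I'll grip from above with the jaws opening along the door and turn the gripper with it. First I check IK along the arc.

```bash
cat >> h.py <<'E'
from scipy.spatial.transform import Rotation as Ro
H=np.array([666.,321.4]); B=np.array([584.7,157.0]); ZT=239.
V=B-H; R0=np.linalg.norm(V); A0=np.arctan2(V[1],V[0])  # ~-2.03
PSI0=-0.16
def pose(d,sgn,z=ZT,roff=0):
    """d: further opening from present, rad"""
    a=A0-d; p=[H[0]+R0*np.cos(a),H[1]+R0*np.sin(a),z]
    y=sgn*np.array([-np.sin(PSI0-d),np.cos(PSI0-d),0]); zz=np.array([0,0,-1.]); x=np.cross(y,zz)
    return np.array(p),Ro.from_matrix(np.c_[x,y,zz]).as_quat()
E
python3 - <<'E'
from h import *
from cell import solver
for sgn in (1,-1):
  for d,z in [(0,350),(0,239),(.35,239),(.7,239),(1.05,239),(1.37,239),(1.37,360)]:
    p,q=pose(d,sgn,z); j=solver.inverse_kinematics(p,q); print(sgn,d,np.round(p),None if j is None else np.round(j,2))
E
```

```text
1 0 [585. 157. 350.] [ 0.22  0.08  1.6  -0.    1.46 -1.19]
1 0 [585. 157. 239.] [ 0.22  0.13  1.75 -0.    1.26 -1.19]
1 0.35 [533. 195. 239.] [ 0.31  0.06  1.83 -0.    1.26 -0.75]
1 0.7 [498. 248. 239.] [ 0.42  0.03  1.85 -0.    1.26 -0.29]
1 1.05 [483. 310. 239.] [ 0.53  0.07  1.82 -0.    1.26  0.17]
1 1.37 [489. 368. 239.] [ 0.61  0.14  1.74 -0.    1.26  0.56]
1 1.37 [489. 368. 360.] [ 0.61  0.09  1.57 -0.    1.48  0.56]
-1 0 [585. 157. 350.] [ 0.22  0.08  1.6  -0.    1.46  1.95]
-1 0 [585. 157. 239.] [ 0.22  0.13  1.75 -0.    1.26  1.95]
-1 0.35 [533. 195. 239.] [ 0.31  0.06  1.83 -0.    1.26  2.39]
-1 0.7 [498. 248. 239.] None
-1 1.05 [483. 310. 239.] None
-1 1.37 [489. 368. 239.] None
-1 1.37 [489. 368. 360.] None
```

Run:
```python
from h import *
from cell import ctrl,eyes,let_go
o=ctrl.get_obs(); p=np.array(o["position"]); p[2]=370; ctrl.line_to(p.tolist())
P,q=pose(0,1,370); ctrl.move_ptp(P.tolist(),q.tolist())
w=eyes.read_camera("wrist");cv2.imwrite("pics/w1.png",w["img"][...,::-1])
o=ctrl.get_obs();print(o["time_s"],o["position"],o["ft_force"])
R=cv2.Rodrigues(np.array(w["rvec"]))[0]
for X in [[584.7,157,280],[666,321.4,259]]:
    c=R@np.array(X)+np.array(w["tvec"]).ravel(); r=np.hypot(c[0],c[1]); th=np.arctan2(r,c[2]); K=w["intrinsics"]
    print("pred",K[0,2]+K[0,0]*th*c[0]/r,K[1,2]+K[1,1]*th*c[1]/r)
```

```text
3.675 [584.50021751 157.99582808 369.95228904] [0.38733442 0.76603268 0.16626801]
pred 249.16777317998125 195.01794475151917
pred 416.32628846863327 239.03404731193115
```

View pics/w1.png

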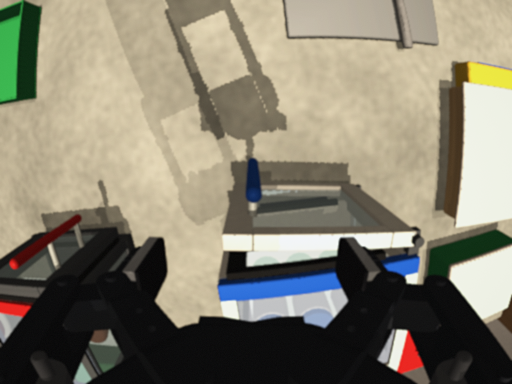

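Run:
```python
import cv2
a=cv2.imread("pics/w1.png")[140:260,200:320]
cv2.imwrite("pics/zw.png",cv2.resize(a,None,fx=5,fy=5,interpolation=cv2.INTER_NEAREST))
```

```text
(no output)
```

View pics/zw.png

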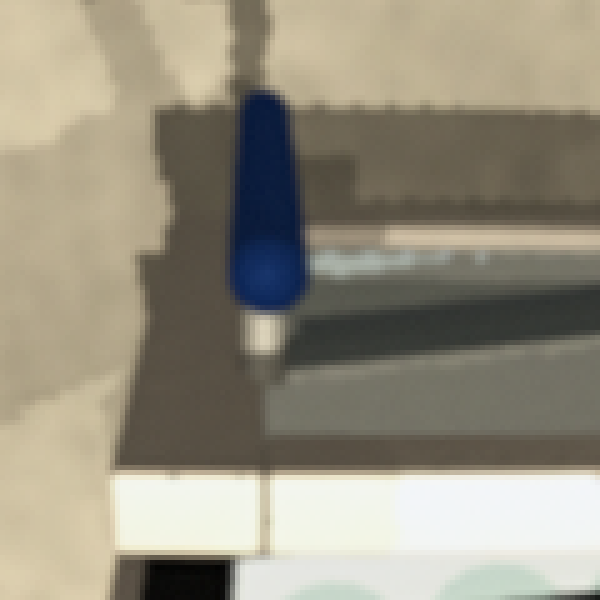

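In the wrist view the bar cap is at (253.5,194.5), predicted (249,195), so the bar is 2–4 mm further to +y. The hinge cap is at (417,239), predicted (416,239), and the door is parallel to the jaws. I shift 2 mm, descend and grip gently.

Run:
```python
from h import *
from cell import ctrl,eyes,let_go,grasp
P,q=pose(0,1); P=P+[0,2.5,0]
ctrl.line_to([P[0],P[1],300],q.tolist(),vel=120)
ctrl.line_to(P.tolist(),q.tolist(),vel=60)
o=ctrl.get_obs();print(o["position"],o["ft_force"])
grasp(25)
o=ctrl.get_obs();print(o["time_s"],o["position"],o["ft_force"],o["ft_torque"],o["width"])
for n in("wrist","top"):
    w=eyes.read_camera(n);cv2.imwrite(f"pics/{n}2.png",w["img"][...,::-1])
```

```text
[585.08103107 159.58723115 239.65495296] [-0.14426409  0.12202945  0.38731117]
6.225 [584.85295102 159.70771685 239.1350519 ] [-0.05104386  1.03129886  1.13345249] [ 0.13412456 -0.07796133 -0.0177771 ] 13.42309060959257
```

View pics/wrist2.png

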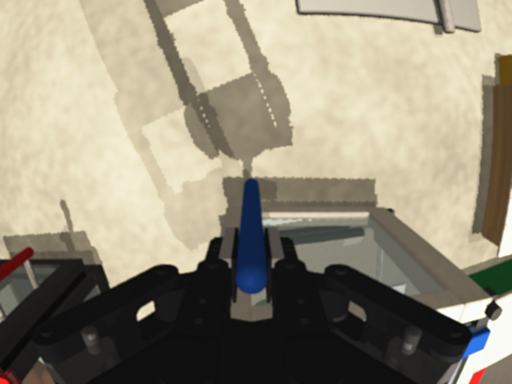

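The bar (250,285) sits between the pads: width 13.4 mm and forces about 1 N. Now I swing it along the arc in small steps, watching the force.

Run:
```python
import h
from h import *
from cell import ctrl,eyes,let_go,grasp
B=np.array([584.85,159.6]);V=B-h.H;u=V/np.linalg.norm(V)
h.H=B-183.1*u;h.R0=183.1;h.A0=np.arctan2(u[1],u[0]);print(h.H,h.A0)
for i,d in enumerate(np.linspace(0,1.36,14)[1:]):
    P,q=pose(d,1); ctrl.line_to(P.tolist(),q.tolist(),vel=60)
    o=ctrl.get_obs();f=o["ft_force"];a=h.A0-d;rad=np.array([np.cos(a),np.sin(a)])
    print(round(o["time_s"],2),round(d,2),np.round(o["position"]),"F",np.round(f,1),"rad",round(f[:2]@rad,1),"w",round(o["width"],1))
    if np.linalg.norm(f)>35: print("STOP");break
for n in("scene","top"):
    w=eyes.read_camera(n);cv2.imwrite(f"pics/{n}3.png",w["img"][...,::-1])
```

```text
[666.9370563  323.26833899] -2.03567926561821
6.79 0.1 [568. 169. 239.] F [-0.1  0.9 -0.1] rad -0.7 w 13.5
7.26 0.21 [553. 180. 239.] F [0.2 2.4 0.3] rad -2.0 w 13.2
7.72 0.31 [539. 193. 239.] F [0.9 0.9 0.4] rad -1.3 w 13.5
8.19 0.42 [526. 207. 239.] F [1.2 0.9 1. ] rad -1.5 w 13.4
8.66 0.52 [514. 222. 239.] F [2.1 1.6 1.1] rad -2.6 w 13.0
9.12 0.63 [505. 239. 239.] F [1.7 2.2 1.3] rad -2.6 w 13.2
9.59 0.73 [497. 256. 239.] F [2.1 1.9 1.5] rad -2.6 w 13.1
10.06 0.84 [491. 274. 239.] F [2.9 1.1 0.7] rad -3.1 w 13.0
10.53 0.94 [487. 293. 239.] F [4.  1.1 2.7] rad -4.1 w 13.5
10.99 1.05 [484. 312. 239.] F [3.5 1.4 1.3] rad -3.5 w 13.3
11.46 1.15 [484. 331. 239.] F [4.5 1.3 2.4] rad -4.5 w 13.4
11.93 1.26 [486. 350. 239.] F [5.5 0.8 2.8] rad -5.3 w 13.6
12.39 1.36 [490. 369. 239.] F [ 4.3 -0.3  2.2] rad -4.2 w 13.2
```

View pics/scene3.png

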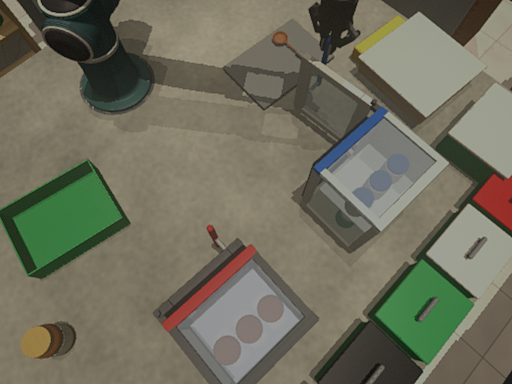

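View pics/top3.png

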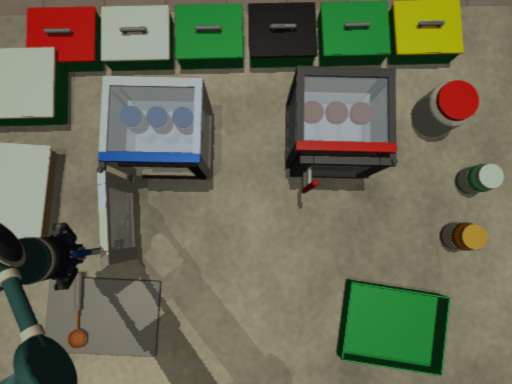

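Both views show the white door at about a right angle to its case (top: hinge (100,170) to free edge (103,250)), with the fingers still on the handle (90,250). The warm case's red handle hasn't moved (311,183). Next I release and lift clear.

Run:
```python
from h import *
from cell import ctrl,eyes,let_go
let_go(); ctrl.pause(.3)
o=ctrl.get_obs();print(o["width"],o["ft_force"])
p=np.array(o["position"]);
ctrl.line_to([p[0],p[1],310],vel=60)
ctrl.line_to([p[0],p[1],390],vel=120)
print(ctrl.get_obs()["ft_force"])
# away from the door, leftwards/back
j=list(ctrl.get_obs()["joint_pos"]); j[0]+=0.6; ctrl.movej(j)
ctrl.pause(.5)
o=ctrl.get_obs();print(o["time_s"],o["position"],o["ft_force"])
for n in("scene","top"):
    w=eyes.read_camera(n);cv2.imwrite(f"pics/{n}4.png",w["img"][...,::-1])
```

```text
85.46556302061921 [-1.28416046 -0.07039436 -0.03756036]
[-0.00627232 -0.49048868 -1.56185883]
17.4917 [195.83086749 580.910213   389.12976652] [ 0.76996381 -0.82837172 -0.30101841]
```

View pics/scene4.png

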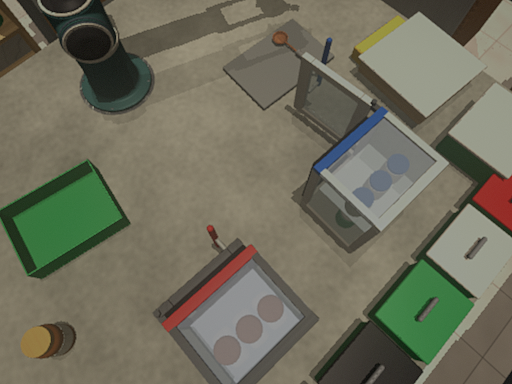

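View pics/top4.png

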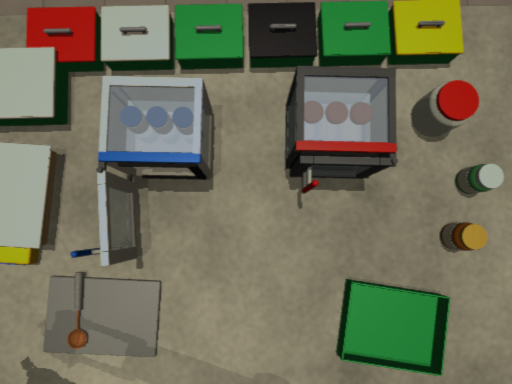

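The door stays open: the blue bar's top is at scene (329,40) and top (74,254), the arm is clear, and the warm handle (311,183) is unchanged. One last angle check, then I hand in.

Run:
```python
from h import *
from cell import ctrl,eyes
s=eyes.read_camera("scene");t=eyes.read_camera("top")
X,e=tri([(s,(328.7,40)),(t,(74,253.8))]);v=X[:2]-H
th=-((np.arctan2(v[1],v[0])-(np.arctan2(-175,-54))+np.pi)%(2*np.pi)-np.pi)-0.044
print(np.round(X,1),e,np.linalg.norm(v),"theta",th)
if th>1.3: ctrl.sign_off(); print("signed off")
```

```text
[490.5 364.6 278.3] [[-0.7, 0.1], [-0.5, -0.5]] 180.70421318264553 theta 1.4690675962396624
the job is handed in; nothing more can be done
signed off
```

The white chilled case's door now stands open at about 1.47 rad (84°). I let go of it, moved the arm clear and handed the job in at about 18 s of the 42 s; no verdict was reported.

- **How it was done:** I found the blue bar and the hinge from the scene and top cameras, gripped the bar from above with 25 N, and swung the door slowly along its arc. The gripper turned with the door.
- **Measurement checks:** The bar top measured z 280 mm, and handle to hinge was 183.6 mm against 183.1 mm expected. The wrist camera put the bar 2–4 mm further to +y than the other two cameras. I shifted the grip 2.5 mm, and the width of 13.4 mm confirmed the hold.
- **Forces:** Readings stayed under about 7 N during the swing and around 1 N after I let go.
- **Last checks:** After release, the bar top measured 278 mm high and 180.7 mm from the hinge, so the final figures are about 2 mm off. The warm case's handle looked unmoved in the pictures; I did not measure its angle.

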